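Roll the pipe offcut up the gutter to its stop

TASK

Push the plain pipe offcut up its lane of the sloped gutter with your fingertips until it goes over the crest and drops into the pocket against the end stop, so that it cannot roll back when you let go. Only push it along, do not pick it up or bat it, and leave the grooved pulley in the other lane and the things standing round about where they are.

Things in the scene. Friction and masses are not known exactly. Their poses are not given: they have to be found in the camera images.
- gutter: steel gutter fixed on the table: two equal open channels (lanes) side by side on one stand, 300 long, 200 wide, 94 high. Origin at table level between the lanes; x points level along the lanes from the low end to the stop end, z up. Lane centre lines at y = +50 and -50 mm; lanes are 56 wide between thin side lips 12 high, with a lip 14 high across the low end (x = -155)
- slope (a point): foot of the running floor (gutter x = -155 mm, height 32 mm, midway between the lanes); its x axis points up along the floor, which climbs at 8 degrees, z is square off the floor. A round part let go on this floor rolls back to the low end
- crest (a point): the crest where the running floor ends (gutter x = +50 mm, height 61 mm, midway between the lanes). Just beyond it the floor steps down 8 mm into a pocket that tilts slightly towards the end stop: a 60 mm round part pushed over the crest drops in, settles against the stop and is kept by the step
- pocket_a (a point): where the centre of a 60 mm round part lies when home in the pocket of the lane at gutter y = +50 mm (gutter x = 75.5, height 80 mm). The upright end stop's face is 30 mm further on (x = 105.5), its top 94 mm high
- pocket_b (a point): the same for the lane at gutter y = -50 mm
- pipe_center (a point): centre of the plain steel pipe offcut, a smooth tube 60 mm in outside diameter, 50 long, 0.2 to 0.4 kg, lightly oiled, lying on its side across one lane at its low end, against the lip, free to roll; y is the tube's axis. At the start its centre is 66 mm above the table, well above the lips, so fingertips coming from above can push its back at centre height
- sheave_center (a point): centre of the dark belt pulley with a deep V groove round its middle, 60 mm diameter, 50 long, lying in the same way at the low end of the other lane; not to be moved
- hammer: hammer, 260 mm long, lying on the table by the gutter's negative y side; origin at table level; not to be moved
- coupling: brass pipe coupling, 48 mm diameter, 45 high, standing on the table by the gutter; origin at the centre of its underside; not to be moved
- jar: small clear jar, 60 mm diameter, 85 high, standing beyond the stop end of the gutter; origin at the centre of its underside; not to be moved
There are look-alikes about, which are no part of the job. What is shaped like the part that bears pipe_center but blue is not meant.

How it is judged:
By the outcome, as a careful person would: the job done as asked, in the order asked, and still so for the second after the job is handed in, with the robot touching nothing.
It also fails if it takes over 35 s, if anything falls off the work surface, if the arm or the gripper's body presses on something with over 40 N, if the wrist force passes 120 N, or if a joint passes its speed limit or range.

ROBOT

A 7-joint arm with a two-finger parallel gripper is mounted at the origin on the work surface. World frame = base frame: x ahead of the robot, y to its left, z up, the work surface at z = 0. Lengths are in m, angles in rad, forces in N, time in s.
With the tool pointing down it reaches from about 0.425 to 0.825 m from the base axis. Payload 3.6 kg.
Tool frame: the origin (TCP) lies at the very end of the fingers, on their centre line; the grasp point (between the pads) lies 19 mm behind it; z points along the fingers, y is the line along which they close (so a half turn about z gives the same grasp; the last joint's range is limited). The gripper opens to 85 mm and grips with 20 to 120 N. Pads are 22 mm wide; open, the fingers measure 114 mm over their backs; the gripper's body (76 mm by 85 mm) begins 54 mm behind the grasp point. The pads swing forward as they close: fully open they stand 13 mm farther back than shut.
Start: joints at [1.204, 0.615, -0.013, 1.423, 0.008, 1.103, -0.04], TCP at [0.217, -0.613, 0.202] pointing down, gripper open.
Joint ranges: [-3.12, 3.12], [-0.3, 2.06], [-1.34, 1.32], [0.26, 2.42], [-1.36, 4.5], [0.01, 1.98], [-2.84, 2.84]. Speed limits (rad/s): [2.79, 2.79, 3.14, 3.14, 3.14, 3.14, 3.14].

INTERFACE

Orientations are given as a unit quaternion [x, y, z, w].
In Python, from rig import read_state, capture, env gives the robot as it stands. The module is installed in compiled form; this text tells all that it offers.
- The arm moves only by the tool send_rows, never from a script. Its argument "steps" is a list of rows, each an object of numbers: "x", "y", "z": the shift along the tool's x, y, z in cm; "wx", "wy", "wz": the turn, a rotation vector about the tool's x, y, z in degrees; "grip": the finger opening in cm, from 0 to 8.54. A call has 1 to 12 rows; each row shifts and turns the commanded pose from where the row before left it, along the tool's axes as they then stand; what a row does not reach is not made up. A row lasts 1/12 s, in which the tool goes at most 41.7 mm and 7.16 degrees, less where a joint would pass 70% of its speed; a pose out of reach is approached as far as the arm can. A call with a gripper value outside its range is refused whole. The fingers move at their own pace and stop on an object; the grip force is fixed at half the most. Time passes only in rows, so rows that do not move let the fingers close. It gives the time, the measured TCP pose, the force, the opening and the grip force at its end, in the units of the state.
- read_state(): the state, without advancing time (a new reading comes with each control period).
- capture(name): name is "scene" or "top" or "wrist"; returns a dict with "pixels" (420x560x3 uint8, blue, green, red), "intrinsics" (3x3 intrinsics, pixels), "R" (3x3) and "t" (3): a world point X has camera coordinates R X + t. Camera axes: x right, y down, z forward; pixel columns grow to the right and rows downward; lengths in m; the calibration is good to about 2 mm. A picture is of the moment at which its call begins. There is no depth.
- env.job_done(): hands the job in; it is judged then, once.
The state is a dict: "t": time; "joint_positions": joint angles; "qvel": joint speeds; "effort": joint torques, N m; "position": TCP position; "orientation": TCP orientation; "force": force on the tool from outside, world axes, zero at the start; "wrist_torque": the same for the moment, N m; "opening": finger opening in m; "grasp_force": force on a finger pad.
Only numpy, scipy, OpenCV 4.12 (cv2) and the standard library are available. Lean on these libraries where they do the work, as an engineer would, in place of code of your own. Each camera call takes 0.05 s, during which the arm holds its last target. There are 200 camera calls.

## Working session

There is one attempt and no reset: what is moved stays moved. The work goes in short steps, Python scripts to look and compute and a tool call to move; the robot and the scene stay as the last step left them, time stands still between calls to the robot, and variables do not carry over. Pictures are saved under pics/ and viewed, at most 10 in all, crops included, and the job is handed in when it is done.

Besides the shell and the picture viewer there is one more tool, called after "Call:" as a command line: name --argument value ..., lists and objects as JSON in quotes. send_rows: Moves the arm, as the interface text tells. Its arguments: {"type":"object","properties":{"steps":{"type":"array","items":{"type":"object","properties":{"x":{"type":"number"},"y":{"type":"number"},"z":{"type":"number"},"wx":{"type":"number"},"wy":{"type":"number"},"wz":{"type":"number"},"grip":{"type":"number"}}}}},"required":["steps"]}

```bash
mkdir -p pics; python3 - <<'E'
from rig import *
import cv2,numpy as np
a=capture("scene");b=capture("top")
for n,c in(("scene",a),("top",b)):
    cv2.imwrite(f"pics/{n}1.png",c["pixels"]);print(n,c["intrinsics"].round(1).tolist(),c["R"].round(3).tolist(),c["t"].round(3).tolist())
s=read_state();print(s["position"],s["orientation"],s["t"],s["opening"])
E
```

```text
scene [[497.3, 0.0, 276.9], [0.0, 497.3, 210.2], [0.0, 0.0, 1.0]] [[0.135, 0.991, 0.001], [0.576, -0.077, -0.814], [-0.806, 0.111, -0.582]] [-0.169, -0.27, 1.597]
top [[438.4, 0.0, 280.2], [0.0, 438.4, 202.5], [0.0, 0.0, 1.0]] [[-0.028, -1.0, -0.01], [-0.998, 0.029, -0.059], [0.06, 0.008, -0.998]] [0.086, 0.598, 0.998]
[ 0.21642918 -0.61208926  0.20114027] [ 9.85592287e-01  1.69134398e-01 -2.00137711e-04 -1.16548079e-03] 0.1 0.08567178543577077
```

View pics/scene1.png

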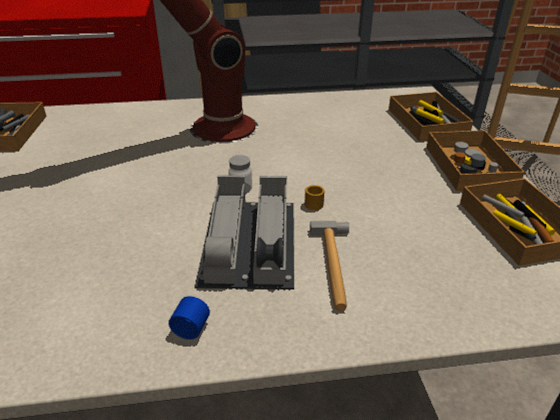

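View pics/top1.png

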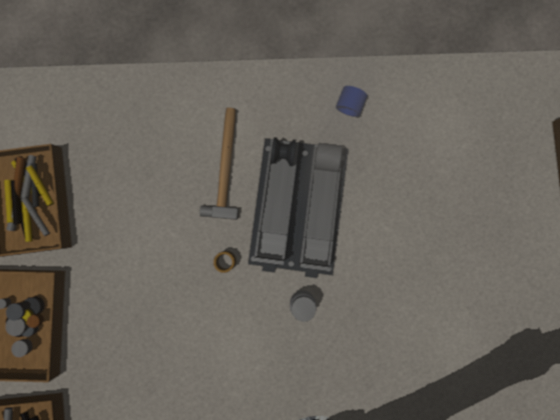

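The top view shows the grey plain pipe at (328,157), the grooved pulley at (287,151) and the blue look-alike at (351,101). The gutter's stop end faces the robot, with the jar at (304,305), the coupling at (225,261) and the hammer around (225,165). Candidates in top pixels: grey cylinder (328,157), grooved dark pulley (287,151), blue cylinder (351,101). I choose the grey smooth one and will check it in a crop.

```bash
cat > h.py <<'E'
import numpy as np
def ray(c,px,z):
    R=np.array(c["R"]);C=-R.T@np.array(c["t"]);d=R.T@np.linalg.solve(c["intrinsics"],[px[0],px[1],1.]);return C+d*(z-C[2])/d[2]
def proj(c,X):
    p=np.array(c["intrinsics"])@(np.array(c["R"])@X+c["t"]);return p[:2]/p[2]
E
python3 - <<'E'
from rig import *;from h import *
import cv2
b=capture("top")
im=np.clip(b["pixels"][125:285,235:365].astype(float)*1.7,0,255).astype(np.uint8)
im=cv2.resize(im,None,fx=3.7,fy=3.7,interpolation=cv2.INTER_CUBIC)
for i in range(0,130,10): cv2.putText(im,str(235+i),(int(i*3.7),10),0,.35,(0,255,255));
for i in range(0,160,10): cv2.putText(im,str(125+i),(0,int(i*3.7)+4),0,.35,(0,255,255))
cv2.imwrite("pics/crop1.png",im)
for n,p,z in(("pipe",(328,157),.075),("sheave",(287,151),.075),("jar",(304,305),.06),("c1",(266,140),0),("c2",(347,147),0),("c3",(334,274),0),("c4",(249,265),0)): print(n,ray(b,p,z).round(3))
E
```

```text
pipe [ 0.694 -0.039  0.075]
sheave [0.71  0.05  0.075]
jar [0.372 0.023 0.06 ]
c1 [0.751 0.099 0.   ]
c2 [ 0.729 -0.093  0.   ]
c3 [ 0.431 -0.052  0.   ]
c4 [0.457 0.146 0.   ]
```

View pics/crop1.png

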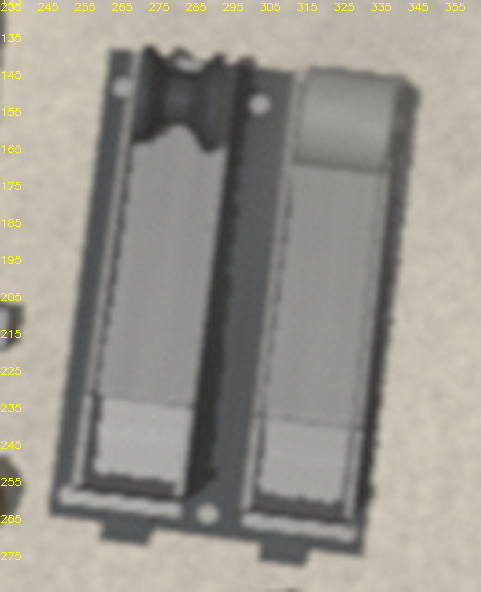

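The crop confirms a smooth grey tube at (328,157) in the right-hand lane, which is gutter +y and so pocket_a. The V-grooved pulley is at (283,151), the crest line at about (319,239) and the stop top at about (316,267). The lane direction in the world frame is about (-0.989, 0.147).

Call:
send_rows --steps '[{"wz": 7, "grip": 1}, {"wz": 7, "grip": 1}, {"wz": 7, "grip": 1}, {"wz": 7, "grip": 1}, {"x": 1.7, "y": -2.4, "grip": 1}, {"x": 1.7, "y": -2.4, "grip": 1}, {"x": 1.7, "y": -2.4, "grip": 1}, {"x": 1.7, "y": -2.4, "grip": 1}, {"x": 1.7, "y": -2.4, "grip": 1}, {"x": 1.7, "y": -2.4, "grip": 1}, {"x": 1.7, "y": -2.4, "grip": 1}, {"x": 1.7, "y": -2.4, "grip": 1}]'

```text
invalid input
```

Call:
send_rows --steps '[{"x": 1.7, "y": -2.4, "grip": 1}, {"x": 1.7, "y": -2.4, "grip": 1}, {"x": 1.7, "y": -2.4, "grip": 1}, {"x": 1.7, "y": -2.4, "grip": 1}, {"x": 1.7, "y": -2.4, "grip": 1}, {"x": 1.7, "y": -2.4, "grip": 1}, {"x": 1.7, "y": -2.4, "grip": 1}, {"x": 1.7, "y": -2.4, "grip": 1}, {"x": 1.7, "y": -2.4, "grip": 1}, {"x": 1.7, "y": -2.4, "grip": 1}, {"grip": 1}]'

```text
invalid input
```

Call:
send_rows --steps '[{"x": 0, "y": 0, "z": 0, "wx": 0, "wy": 0, "wz": 7, "grip": 1}, {"x": 0, "y": 0, "z": 0, "wx": 0, "wy": 0, "wz": 7, "grip": 1}, {"x": 0, "y": 0, "z": 0, "wx": 0, "wy": 0, "wz": 7, "grip": 1}, {"x": 0, "y": 0, "z": 0, "wx": 0, "wy": 0, "wz": 7, "grip": 1}, {"x": 1.7, "y": -2.4, "z": 0, "wx": 0, "wy": 0, "wz": 0, "grip": 1}, {"x": 1.7, "y": -2.4, "z": 0, "wx": 0, "wy": 0, "wz": 0, "grip": 1}, {"x": 1.7, "y": -2.4, "z": 0, "wx": 0, "wy": 0, "wz": 0, "grip": 1}, {"x": 1.7, "y": -2.4, "z": 0, "wx": 0, "wy": 0, "wz": 0, "grip": 1}, {"x": 1.7, "y": -2.4, "z": 0, "wx": 0, "wy": 0, "wz": 0, "grip": 1}, {"x": 1.7, "y": -2.4, "z": 0, "wx": 0, "wy": 0, "wz": 0, "grip": 1}]'

```text
t: 0.98
position: [0.3396, -0.4841, 0.2019]
orientation: [0.997, -0.074, -0.0, -0.0]
force: [-0.7, -0.1, 0.4]
opening: 0.0095
grasp_force: 0.0
```

Call:
send_rows --steps '[{"x": 2.1, "y": -3.1, "z": 0, "wx": 0, "wy": 0, "wz": 0, "grip": 1}, {"x": 2.1, "y": -3.1, "z": 0, "wx": 0, "wy": 0, "wz": 0, "grip": 1}, {"x": 2.1, "y": -3.1, "z": 0, "wx": 0, "wy": 0, "wz": 0, "grip": 1}, {"x": 2.1, "y": -3.1, "z": 0, "wx": 0, "wy": 0, "wz": 0, "grip": 1}, {"x": 2.1, "y": -3.1, "z": 0, "wx": 0, "wy": 0, "wz": 0, "grip": 1}, {"x": 2.1, "y": -3.1, "z": 0, "wx": 0, "wy": 0, "wz": 0, "grip": 1}, {"x": 2.1, "y": -3.1, "z": 0, "wx": 0, "wy": 0, "wz": 0, "grip": 1}, {"x": 2.1, "y": -3.1, "z": 0, "wx": 0, "wy": 0, "wz": 0, "grip": 1}, {"x": 2.1, "y": -3.1, "z": 0, "wx": 0, "wy": 0, "wz": 0, "grip": 1}, {"x": 2.1, "y": -3.1, "z": 0, "wx": 0, "wy": 0, "wz": 0, "grip": 1}]'

```text
t: 1.82
position: [0.5933, -0.2084, 0.202]
orientation: [0.997, -0.074, -0.0, -0.0]
force: [0.5, -0.1, -0.3]
opening: 0.0102
grasp_force: 0.0
```

Call:
send_rows --steps '[{"x": 2.1, "y": -3.1, "z": 0, "wx": 0, "wy": 0, "wz": 0, "grip": 1}, {"x": 2.1, "y": -3.1, "z": 0, "wx": 0, "wy": 0, "wz": 0, "grip": 1}, {"x": 2.1, "y": -3.1, "z": 0, "wx": 0, "wy": 0, "wz": 0, "grip": 1}, {"x": 2.1, "y": -3.1, "z": 0, "wx": 0, "wy": 0, "wz": 0, "grip": 1}, {"x": 2.1, "y": -3.1, "z": 0, "wx": 0, "wy": 0, "wz": 0, "grip": 1}, {"x": 2.1, "y": -3.1, "z": 0, "wx": 0, "wy": 0, "wz": 0, "grip": 1}, {"x": 0, "y": 0, "z": 0, "wx": 0, "wy": 0, "wz": 0, "grip": 1}, {"x": 0, "y": 0, "z": 0, "wx": 0, "wy": 0, "wz": 0, "grip": 1}]'

```text
t: 2.48
position: [0.7452, -0.0406, 0.2001]
orientation: [0.997, -0.072, -0.001, -0.001]
force: [-0.5, -0.4, -1.1]
opening: 0.0104
grasp_force: 0.0
```

```bash
python3 - <<'E'
from rig import *;from h import *
import cv2
c=capture("wrist");s=read_state();p=s["position"];print(p,s["t"])
im=c["pixels"].copy()
for X in ([.694,-.039,.066],[.694+.0297,-.039-.0044,.066],[.744,-.046,.058]): 
    q=proj(c,np.array(X));print(q.round(0)); cv2.circle(im,tuple(int(v) for v in q),3,(0,0,255),-1)
for g in (198,): cv2.circle(im,tuple(int(v) for v in proj(c,np.array([.694-.989*.198,-.039+.147*.198,.08]))),3,(0,255,0),-1)
cv2.imwrite("pics/w1.png",im)
E
```

```text
[ 0.74441982 -0.04402938  0.20084898] 2.5333
[284. 247.]
[284. 215.]
[284. 190.]
```

View pics/w1.png

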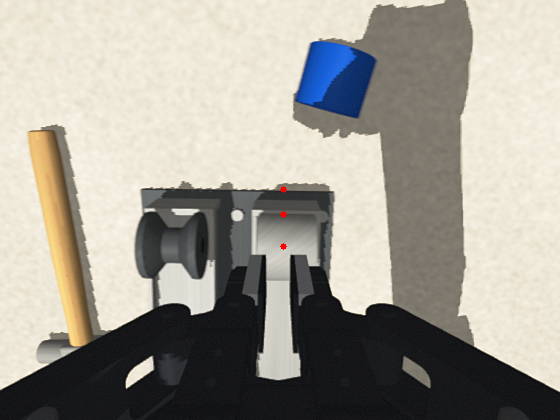

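The pipe spans cols 257–319 with its back edge at row 211, about 3 mm to the right of and behind my estimate. The tool is aligned with the lane. I'll shift a little and descend behind it.

Call:
send_rows --steps '[{"x": 0.7, "y": 0.4, "z": 0, "wx": 0, "wy": 0, "wz": 0, "grip": 1}, {"x": 0, "y": 0, "z": 3, "wx": 0, "wy": 0, "wz": 0, "grip": 1}, {"x": 0, "y": 0, "z": 3, "wx": 0, "wy": 0, "wz": 0, "grip": 1}, {"x": 0, "y": 0, "z": 3, "wx": 0, "wy": 0, "wz": 0, "grip": 1}, {"x": 0, "y": 0, "z": 2.3, "wx": 0, "wy": 0, "wz": 0, "grip": 1}, {"x": 0, "y": 0, "z": 1.5, "wx": 0, "wy": 0, "wz": 0, "grip": 1}, {"x": 0, "y": 0, "z": 1.3, "wx": 0, "wy": 0, "wz": 0, "grip": 1}, {"x": 0, "y": 0, "z": 0, "wx": 0, "wy": 0, "wz": 0, "grip": 1}, {"x": 0, "y": 0, "z": 0, "wx": 0, "wy": 0, "wz": 0, "grip": 1}]'

```text
t: 3.28
position: [0.7506, -0.0513, 0.0613]
orientation: [0.997, -0.075, -0.0, 0.0]
force: [-0.3, -0.8, -0.1]
opening: 0.0098
grasp_force: 0.0
```

```bash
python3 - <<'E'
from rig import *;from h import *
import cv2
s=read_state();print(s["position"],s["force"],s["t"])
c=capture("wrist");b=capture("scene")
cv2.imwrite("pics/w2.png",np.hstack([cv2.resize(c["pixels"],None,fx=.7,fy=.7),cv2.resize(b["pixels"][150:310,140:340],(368,294))]))
E
```

```text
[ 0.75061188 -0.05133428  0.06134329] [-0.31497926 -0.8295144  -0.08926954] 3.2833
```

View pics/w2.png

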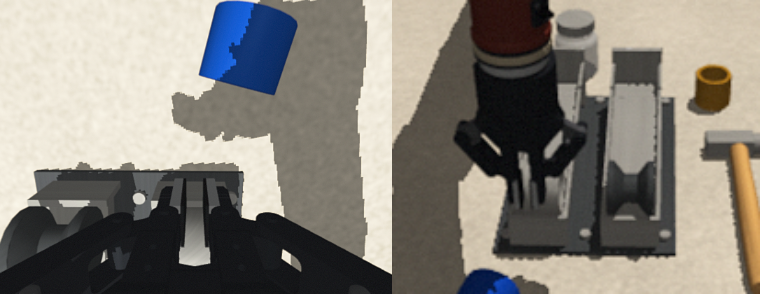

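The fingertips are down behind the pipe, clear of the lip and the pulley, with no contact. I'll push gently at 8 degrees.

Call:
send_rows --steps '[{"x": -0.4, "y": 0, "z": 0, "wx": 0, "wy": 0, "wz": 0, "grip": 1}, {"x": -0.3, "y": 0, "z": 0, "wx": 0, "wy": 0, "wz": 0, "grip": 1}, {"x": -0.3, "y": 0, "z": 0, "wx": 0, "wy": 0, "wz": 0, "grip": 1}, {"x": -0.3, "y": 0, "z": 0, "wx": 0, "wy": 0, "wz": 0, "grip": 1}, {"x": -0.3, "y": 0, "z": -0.04, "wx": 0, "wy": 0, "wz": 0, "grip": 1}, {"x": -0.4, "y": 0, "z": -0.06, "wx": 0, "wy": 0, "wz": 0, "grip": 1}, {"x": -0.4, "y": 0, "z": -0.06, "wx": 0, "wy": 0, "wz": 0, "grip": 1}, {"x": -0.4, "y": 0, "z": -0.06, "wx": 0, "wy": 0, "wz": 0, "grip": 1}, {"x": -0.4, "y": 0, "z": -0.06, "wx": 0, "wy": 0, "wz": 0, "grip": 1}, {"x": -0.4, "y": 0, "z": -0.06, "wx": 0, "wy": 0, "wz": 0, "grip": 1}, {"x": -0.4, "y": 0, "z": -0.06, "wx": 0, "wy": 0, "wz": 0, "grip": 1}, {"x": -0.4, "y": 0, "z": -0.06, "wx": 0, "wy": 0, "wz": 0, "grip": 1}]'

```text
t: 4.38
position: [0.7075, -0.0433, 0.0662]
orientation: [0.997, -0.074, 0.0, -0.0]
force: [0.1, 0.4, -0.1]
opening: 0.0098
grasp_force: 0.4
```

```bash
python3 - <<'E'
from rig import *;from h import *
import cv2
s=read_state();print(s["position"],s["force"],s["t"])
c=capture("top");b=capture("scene")
t=np.clip(c["pixels"][125:285,235:365]*1.6,0,255).astype(np.uint8)
cv2.imwrite("pics/w3.png",np.hstack([cv2.resize(t,(390,480)),cv2.resize(b["pixels"][150:310,180:310],(390,480))]))
E
```

```text
[ 0.70749837 -0.04327726  0.06616026] [ 0.13175351  0.38477691 -0.06918759] 4.3833
```

View pics/w3.png

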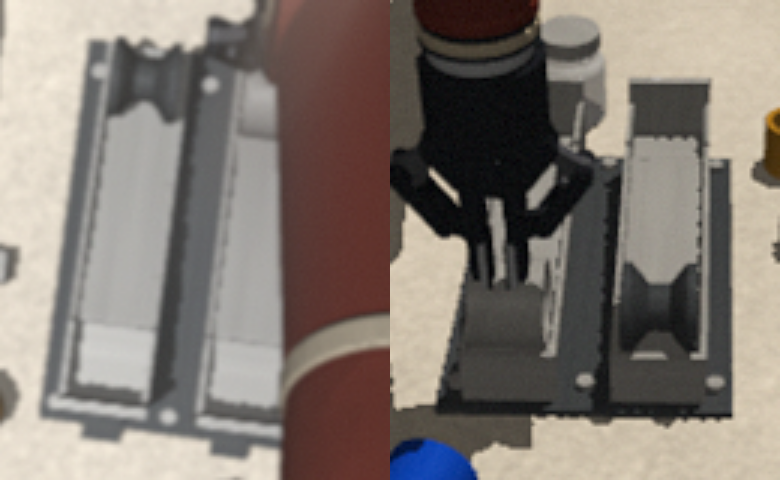

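```bash
python3 - <<'E'
from rig import *;from h import *
import cv2
s=read_state();p=s["position"];print(s["force"],s["t"])
b=capture("scene");c=capture("top");
for n,X in(("tcp",p),("pipe0",np.array([.694,-.042,.066])),("pipe0 up",np.array([.694,-.042,.096]))):print(n,proj(b,X).round(1),proj(c,X).round(1))
im=cv2.resize(b["pixels"][200:280,185:285],None,fx=7,fy=7,interpolation=cv2.INTER_CUBIC)
q=(proj(b,p)-[185,200])*7;cv2.circle(im,tuple(int(v) for v in q),4,(0,0,255),-1)
cv2.imwrite("pics/w4.png",np.clip(im*1.3,0,255).astype(np.uint8))
E
```

```text
[ 0.70566449 -0.3789705   0.12265451] 4.4833
tcp [217.9 254.1] [329.1 151.8]
pipe0 [218.3 249.9] [328.8 157.7]
pipe0 up [217.2 238.1] [330.2 155.4]
```

View pics/w4.png

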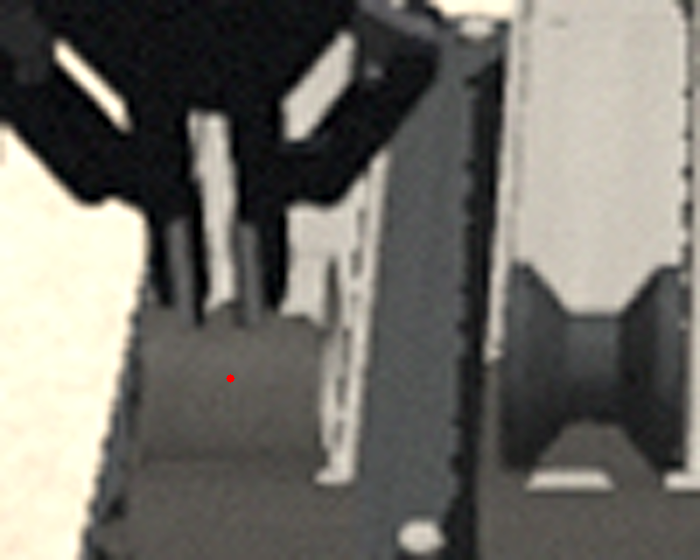

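```bash
python3 - <<'E'
from rig import *;from h import *
import cv2
a=cv2.imread("pics/scene1.png");b=capture("scene");w=capture("wrist");s=read_state();p=s["position"];print(s["force"],s["t"])
L=[]
for im in(a,b["pixels"]):
    L.append(cv2.resize(im[205:285,190:290],(400,320),interpolation=cv2.INTER_CUBIC))
wi=w["pixels"].copy();t=proj(w,p);print("tcp wrist",t);
f=lambda i:np.clip((i/255.)**.5*255,0,255).astype(np.uint8)
out=np.hstack(L);r=cv2.resize(wi[190:400,130:430],(400,280));t0=cv2.resize(capture("top")["pixels"][130:200,290:390],(400,280),interpolation=cv2.INTER_CUBIC)
cv2.imwrite("pics/w5.png",f(np.vstack([out,np.hstack([r,t0])])))
E
```

```text
[-0.37703983 -0.03435108  1.54649349] 4.6833
tcp wrist [276.6477905  248.96161769]
```

View pics/w5.png

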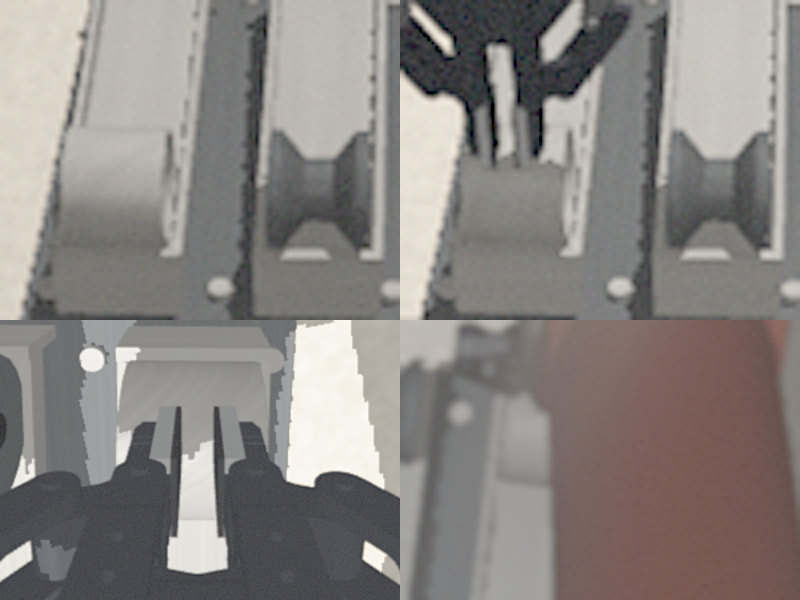

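```bash
python3 - <<'E'
from rig import *;from h import *
b=capture("scene");w=capture("wrist");s=read_state();p=s["position"];print(p,s["force"],s["opening"],s["t"])
def ln(c,px):
    a=ray(c,px,0.);d=ray(c,px,.3)-a;return a,d/np.linalg.norm(d)
def tri(A,B):
    (a,d),(e,f)=A,B;M=sum(np.eye(3)-np.outer(u,u) for u in(d,f));v=sum((np.eye(3)-np.outer(u,u))@o for o,u in(A,B));return np.linalg.solve(M,v)
for ws,sc in(((266,255),(211,247)),((292,255),(221.5,246.5))):
    x=tri(ln(w,ws),ln(b,sc));print("tip",x.round(4),proj(w,x).round(1),proj(b,x).round(1))
print("cam",(-w["R"].T@w["t"]).round(3),w["intrinsics"][0][0],"depth tcp",(w["R"]@p+w["t"]).round(3))
# pipe from scene1 : left/right edges, top/bottom outline; wrist width
for x in (.68,.694,.71): 
  for z in(.066,.096): print(x,z,proj(b,np.array([x,-.042,z])).round(1),proj(w,np.array([x,-.042,z])).round(1))
E
```

```text
[ 0.70799646 -0.04330544  0.06600235] [-0.30793876  0.46820736  0.95032502] 0.010170245579530637 4.8333
tip [ 0.7204 -0.0478  0.0987] [282.7 248.9] [214.6 245.8]
tip [ 0.7128 -0.043   0.0889] [274.  258.3] [217.4 247. ]
cam [ 0.774 -0.054  0.238] 364.15880558418235 depth tcp [-0.001  0.019  0.183]
0.68 0.066 [218.  245.4] [282.1 299. ]
0.68 0.096 [217.  233.8] [282.9 332.6]
0.694 0.066 [218.3 249.9] [278.1 274.8]
0.694 0.096 [217.2 238.1] [278.2 304.8]
0.71 0.066 [218.6 255.1] [273.4 245.9]
0.71 0.096 [217.6 243.3] [272.6 271.3]
```

The pipe has not moved. The triangulated visible fingertips sit about 30 mm higher than the reported TCP, so they skimmed over the top of the pipe without harm. I'll back off, go lower, and measure the tips again over bare background.

Call:
send_rows --steps '[{"x": 0, "y": 0, "z": -1.0, "wx": 0, "wy": 0, "wz": 0, "grip": 1}, {"x": 1.4, "y": 0, "z": 0, "wx": 0, "wy": 0, "wz": 0, "grip": 1}, {"x": 1.4, "y": 0, "z": 0, "wx": 0, "wy": 0, "wz": 0, "grip": 1}, {"x": 1.4, "y": 0, "z": 0, "wx": 0, "wy": 0, "wz": 0, "grip": 1}, {"x": 1.4, "y": 0, "z": 0, "wx": 0, "wy": 0, "wz": 0, "grip": 1}, {"x": 0, "y": 0, "z": 0.7, "wx": 0, "wy": 0, "wz": 0, "grip": 1}, {"x": 0, "y": 0, "z": 0.7, "wx": 0, "wy": 0, "wz": 0, "grip": 1}, {"x": 0, "y": 0, "z": 0, "wx": 0, "wy": 0, "wz": 0, "grip": 1}, {"x": 0, "y": 0, "z": 0, "wx": 0, "wy": 0, "wz": 0, "grip": 1}]'

```text
t: 5.58
position: [0.7612, -0.0513, 0.0606]
orientation: [0.997, -0.074, -0.002, -0.0]
force: [-0.5, -0.7, 0.5]
opening: 0.0101
grasp_force: 0.0
```

```bash
python3 - <<'E'
from rig import *;from h import *
import cv2
b=capture("scene");s=read_state();p=s["position"];print(p,s["force"],s["t"])
im=cv2.resize(b["pixels"][215:295,180:280],(750,600),interpolation=cv2.INTER_CUBIC)
im=((im/255.)**.5*255).clip(0,255).astype(np.uint8)
for dz,col in((0,(0,0,255)),(.015,(0,255,255)),(.03,(0,255,0))):
  q=(proj(b,p+[0.0109,-.0016,dz])-[180,215])*7.5;cv2.circle(im,tuple(int(v) for v in q),3,col,-1)
cv2.imwrite("pics/w6.png",im)
E
```

```text
[ 0.76185363 -0.05134451  0.06140003] [-0.00430618  0.98542804  0.20678418] 5.6333
```

View pics/w6.png

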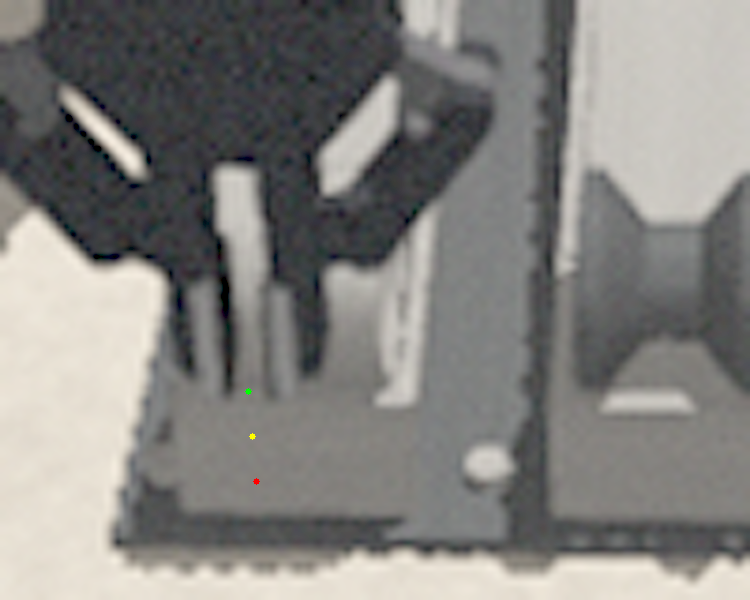

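The fingertips end at about (245,395) in the crop, on the green mark. They are about 30 mm above the reported TCP, so I'll descend 3.2 cm and approach gently, watching the force.

Call:
send_rows --steps '[{"x": 0, "y": 0, "z": 1.2, "wx": 0, "wy": 0, "wz": 0, "grip": 1}, {"x": 0, "y": 0, "z": 1.2, "wx": 0, "wy": 0, "wz": 0, "grip": 1}, {"x": 0, "y": 0, "z": 0.8, "wx": 0, "wy": 0, "wz": 0, "grip": 1}, {"x": -0.5, "y": 0, "z": 0, "wx": 0, "wy": 0, "wz": 0, "grip": 1}, {"x": -0.5, "y": 0, "z": 0, "wx": 0, "wy": 0, "wz": 0, "grip": 1}, {"x": -0.3, "y": 0, "z": 0, "wx": 0, "wy": 0, "wz": 0, "grip": 1}, {"x": -0.3, "y": 0, "z": 0, "wx": 0, "wy": 0, "wz": 0, "grip": 1}, {"x": -0.3, "y": 0, "z": 0, "wx": 0, "wy": 0, "wz": 0, "grip": 1}, {"x": -0.3, "y": 0, "z": 0, "wx": 0, "wy": 0, "wz": 0, "grip": 1}, {"x": -0.3, "y": 0, "z": 0, "wx": 0, "wy": 0, "wz": 0, "grip": 1}, {"x": -0.3, "y": 0, "z": 0, "wx": 0, "wy": 0, "wz": 0, "grip": 1}]'

```text
t: 6.55
position: [0.7351, -0.0474, 0.0302]
orientation: [0.997, -0.074, 0.0, -0.0]
force: [0.3, 0.2, 0.0]
opening: 0.0103
grasp_force: 0.0
```

Call:
send_rows --steps '[{"x": -0.3, "y": 0, "z": -0.04, "wx": 0, "wy": 0, "wz": 0, "grip": 1}, {"x": -0.3, "y": 0, "z": -0.04, "wx": 0, "wy": 0, "wz": 0, "grip": 1}, {"x": -0.3, "y": 0, "z": -0.04, "wx": 0, "wy": 0, "wz": 0, "grip": 1}, {"x": -0.3, "y": 0, "z": -0.04, "wx": 0, "wy": 0, "wz": 0, "grip": 1}]'

```text
t: 6.88
position: [0.7234, -0.0456, 0.0317]
orientation: [0.997, -0.074, 0.0, -0.0]
force: [0.7, -0.5, 1.2]
opening: 0.0102
grasp_force: 0.4
```

```bash
cat > st.py <<'E'
from rig import *;from h import *
import cv2
# front edge of pipe along the visible left strip of the lane in the top view, against the first picture
c=capture("top");s=read_state();p=s["position"];print(p.round(4),s["force"].round(1),round(s["t"],2))
a=cv2.imread("pics/top1.png").astype(int).sum(2);n=c["pixels"].astype(int).sum(2)
for u in(314,316): print(u,"start",a[140:240:4,u].tolist(),"\n   now",n[140:240:4,u].tolist())
E
python3 st.py
```

```text
[ 0.7226 -0.0455  0.0317] [-1.5 -0.2 -0.5] 6.93
314 start [319, 245, 212, 236, 233, 227, 224, 203, 246, 239, 238, 249, 253, 255, 256, 259, 258, 258, 258, 257, 256, 255, 254, 256, 258] 
   now [129, 216, 250, 273, 269, 262, 258, 234, 246, 285, 285, 299, 304, 308, 311, 312, 313, 312, 314, 315, 313, 311, 311, 313, 319]
316 start [316, 272, 217, 227, 242, 239, 222, 198, 255, 254, 253, 251, 253, 254, 252, 254, 256, 253, 255, 256, 256, 258, 258, 261, 263] 
   now [143, 210, 244, 241, 267, 282, 281, 268, 223, 299, 300, 299, 301, 305, 308, 308, 309, 311, 307, 311, 312, 313, 316, 317, 319]
```

The pipe's front edge moved about 3 px (7 mm) up-lane with under 2 N of force, so the contact is good. I'll continue.

Call:
send_rows --steps '[{"x": -0.4, "y": 0, "z": -0.06, "wx": 0, "wy": 0, "wz": 0, "grip": 1}, {"x": -0.4, "y": 0, "z": -0.06, "wx": 0, "wy": 0, "wz": 0, "grip": 1}, {"x": -0.4, "y": 0, "z": -0.06, "wx": 0, "wy": 0, "wz": 0, "grip": 1}, {"x": -0.4, "y": 0, "z": -0.06, "wx": 0, "wy": 0, "wz": 0, "grip": 1}, {"x": -0.4, "y": 0, "z": -0.06, "wx": 0, "wy": 0, "wz": 0, "grip": 1}, {"x": -0.4, "y": 0, "z": -0.06, "wx": 0, "wy": 0, "wz": 0, "grip": 1}, {"x": -0.4, "y": 0, "z": -0.06, "wx": 0, "wy": 0, "wz": 0, "grip": 1}, {"x": -0.4, "y": 0, "z": -0.06, "wx": 0, "wy": 0, "wz": 0, "grip": 1}, {"x": -0.4, "y": 0, "z": -0.06, "wx": 0, "wy": 0, "wz": 0, "grip": 1}, {"x": -0.4, "y": 0, "z": -0.06, "wx": 0, "wy": 0, "wz": 0, "grip": 1}, {"x": -0.4, "y": 0, "z": -0.06, "wx": 0, "wy": 0, "wz": 0, "grip": 1}, {"x": -0.4, "y": 0, "z": -0.06, "wx": 0, "wy": 0, "wz": 0, "grip": 1}]'

```text
t: 7.93
position: [0.6755, -0.0385, 0.0387]
orientation: [0.997, -0.074, 0.0, -0.0]
force: [0.8, -1.0, 0.3]
opening: 0.0101
grasp_force: 0.4
```

```bash
python3 st.py
```

```text
[ 0.6745 -0.0383  0.0388] [-1.4 -0.3 -0.3] 7.98
314 start [319, 245, 212, 236, 233, 227, 224, 203, 246, 239, 238, 249, 253, 255, 256, 259, 258, 258, 258, 257, 256, 255, 254, 256, 258] 
   now [277, 203, 193, 146, 156, 147, 147, 249, 258, 248, 299, 293, 281, 245, 272, 304, 305, 309, 308, 305, 304, 306, 307, 304, 311]
316 start [316, 272, 217, 227, 242, 239, 222, 198, 255, 254, 253, 251, 253, 254, 252, 254, 256, 253, 255, 256, 256, 258, 258, 261, 263] 
   now [144, 145, 161, 152, 154, 150, 147, 261, 238, 271, 317, 312, 287, 254, 253, 299, 303, 305, 302, 305, 305, 311, 309, 312, 316]
```

Call:
send_rows --steps '[{"x": -0.4, "y": 0, "z": -0.06, "wx": 0, "wy": 0, "wz": 0, "grip": 1}, {"x": -0.4, "y": 0, "z": -0.06, "wx": 0, "wy": 0, "wz": 0, "grip": 1}, {"x": -0.4, "y": 0, "z": -0.06, "wx": 0, "wy": 0, "wz": 0, "grip": 1}, {"x": -0.4, "y": 0, "z": -0.06, "wx": 0, "wy": 0, "wz": 0, "grip": 1}, {"x": -0.4, "y": 0, "z": -0.06, "wx": 0, "wy": 0, "wz": 0, "grip": 1}, {"x": -0.4, "y": 0, "z": -0.06, "wx": 0, "wy": 0, "wz": 0, "grip": 1}, {"x": -0.4, "y": 0, "z": -0.06, "wx": 0, "wy": 0, "wz": 0, "grip": 1}, {"x": -0.4, "y": 0, "z": -0.06, "wx": 0, "wy": 0, "wz": 0, "grip": 1}, {"x": -0.4, "y": 0, "z": -0.06, "wx": 0, "wy": 0, "wz": 0, "grip": 1}, {"x": -0.4, "y": 0, "z": -0.06, "wx": 0, "wy": 0, "wz": 0, "grip": 1}, {"x": -0.4, "y": 0, "z": -0.06, "wx": 0, "wy": 0, "wz": 0, "grip": 1}, {"x": -0.4, "y": 0, "z": -0.06, "wx": 0, "wy": 0, "wz": 0, "grip": 1}]'

```text
t: 8.98
position: [0.6281, -0.0314, 0.0459]
orientation: [0.997, -0.074, 0.0, -0.0]
force: [1.6, -0.6, 0.6]
opening: 0.0102
grasp_force: 0.4
```

Call:
send_rows --steps '[{"x": -0.4, "y": 0, "z": -0.06, "wx": 0, "wy": 0, "wz": 0, "grip": 1}, {"x": -0.4, "y": 0, "z": -0.06, "wx": 0, "wy": 0, "wz": 0, "grip": 1}, {"x": -0.4, "y": 0, "z": -0.06, "wx": 0, "wy": 0, "wz": 0, "grip": 1}, {"x": -0.4, "y": 0, "z": -0.06, "wx": 0, "wy": 0, "wz": 0, "grip": 1}, {"x": -0.4, "y": 0, "z": -0.06, "wx": 0, "wy": 0, "wz": 0, "grip": 1}, {"x": -0.4, "y": 0, "z": -0.06, "wx": 0, "wy": 0, "wz": 0, "grip": 1}, {"x": -0.4, "y": 0, "z": -0.06, "wx": 0, "wy": 0, "wz": 0, "grip": 1}, {"x": -0.4, "y": 0, "z": -0.06, "wx": 0, "wy": 0, "wz": 0, "grip": 1}]'

```text
t: 9.65
position: [0.5964, -0.0266, 0.0507]
orientation: [0.997, -0.074, 0.0, -0.0]
force: [0.7, -0.1, 0.7]
opening: 0.0097
grasp_force: 0.4
```

```bash
sed -i 's/140:240:4/160:272:4/g; s/314,316/308,312/' st.py; python3 st.py
```

```text
[ 0.5953 -0.0264  0.0507] [-0.7 -0.3  0.4] 9.7
308 start [163, 165, 166, 165, 168, 169, 172, 177, 195, 210, 226, 231, 230, 216, 228, 226, 249, 247, 256, 264, 287, 288, 294, 287, 288, 152, 187, 205] 
   now [189, 187, 188, 188, 186, 175, 166, 162, 127, 141, 98, 255, 266, 244, 252, 240, 260, 227, 275, 306, 332, 338, 342, 335, 336, 171, 213, 234]
312 start [210, 217, 230, 234, 226, 210, 216, 212, 243, 244, 256, 259, 261, 264, 257, 262, 256, 259, 254, 258, 286, 286, 294, 287, 291, 160, 174, 259] 
   now [241, 250, 247, 150, 139, 135, 126, 121, 114, 106, 103, 128, 214, 264, 305, 309, 291, 254, 233, 297, 329, 331, 339, 330, 331, 180, 199, 300]
```

Call:
send_rows --steps '[{"x": -0.3, "y": 0, "z": -0.06, "wx": 0, "wy": 0, "wz": 0, "grip": 1}, {"x": -0.3, "y": 0, "z": -0.06, "wx": 0, "wy": 0, "wz": 0, "grip": 1}, {"x": -0.3, "y": 0, "z": -0.06, "wx": 0, "wy": 0, "wz": 0, "grip": 1}, {"x": -0.3, "y": 0, "z": -0.06, "wx": 0, "wy": 0, "wz": 0, "grip": 1}, {"x": -0.3, "y": 0, "z": -0.06, "wx": 0, "wy": 0, "wz": 0, "grip": 1}, {"x": -0.3, "y": 0, "z": -0.06, "wx": 0, "wy": 0, "wz": 0, "grip": 1}, {"x": -0.3, "y": 0, "z": -0.06, "wx": 0, "wy": 0, "wz": 0, "grip": 1}, {"x": -0.3, "y": 0, "z": -0.06, "wx": 0, "wy": 0, "wz": 0, "grip": 1}, {"x": -0.3, "y": 0, "z": -0.06, "wx": 0, "wy": 0, "wz": 0, "grip": 1}, {"x": -0.3, "y": 0, "z": -0.06, "wx": 0, "wy": 0, "wz": 0, "grip": 1}, {"x": -0.2, "y": 0, "z": 0, "wx": 0, "wy": 0, "wz": 0, "grip": 1}, {"x": -0.2, "y": 0, "z": 0, "wx": 0, "wy": 0, "wz": 0, "grip": 1}]'

```text
t: 10.7
position: [0.563, -0.0216, 0.0567]
orientation: [0.997, -0.074, 0.0, -0.0]
force: [0.8, -0.7, 0.6]
opening: 0.0098
grasp_force: 0.4
```

```bash
sed -i 's/160:272:4/212:272:2/g; s/308,312/310,312,316/' st.py; python3 st.py
```

```text
[ 0.5624 -0.0215  0.0566] [-0.9  0.5 -0.5] 10.75
310 start [245, 257, 261, 263, 260, 264, 259, 257, 258, 257, 259, 259, 264, 264, 287, 283, 286, 289, 295, 287, 287, 285, 288, 255, 155, 145, 180, 291, 228, 160] 
   now [98, 100, 100, 101, 98, 95, 97, 98, 168, 251, 271, 306, 311, 298, 287, 276, 257, 225, 283, 332, 328, 328, 329, 290, 169, 157, 199, 334, 257, 174]
312 start [264, 260, 257, 261, 262, 261, 256, 256, 259, 258, 254, 254, 258, 245, 286, 285, 286, 290, 294, 287, 287, 286, 291, 266, 160, 145, 174, 285, 259, 161] 
   now [144, 139, 150, 153, 160, 164, 174, 178, 190, 193, 185, 183, 196, 189, 199, 203, 213, 190, 225, 292, 324, 329, 330, 305, 176, 161, 191, 329, 297, 176]
316 start [255, 253, 256, 255, 256, 258, 258, 258, 258, 260, 261, 258, 263, 260, 276, 286, 285, 289, 292, 291, 284, 287, 288, 266, 158, 156, 129, 261, 268, 161] 
   now [134, 126, 126, 121, 122, 122, 127, 128, 133, 137, 134, 133, 117, 110, 101, 94, 99, 103, 103, 97, 179, 204, 223, 217, 138, 136, 119, 243, 257, 155]
```

Call:
send_rows --steps '[{"x": -0.2, "y": 0, "z": -0.02, "wx": 0, "wy": 0, "wz": 0, "grip": 1}, {"x": -0.2, "y": 0, "z": -0.02, "wx": 0, "wy": 0, "wz": 0, "grip": 1}, {"x": -0.2, "y": 0, "z": 0, "wx": 0, "wy": 0, "wz": 0, "grip": 1}, {"x": -0.2, "y": 0, "z": 0, "wx": 0, "wy": 0, "wz": 0, "grip": 1}, {"x": -0.2, "y": 0, "z": 0, "wx": 0, "wy": 0, "wz": 0, "grip": 1}, {"x": -0.2, "y": 0, "z": 0, "wx": 0, "wy": 0, "wz": 0, "grip": 1}, {"x": -0.2, "y": 0, "z": 0, "wx": 0, "wy": 0, "wz": 0, "grip": 1}, {"x": -0.2, "y": 0, "z": 0, "wx": 0, "wy": 0, "wz": 0, "grip": 1}]'

```text
t: 11.42
position: [0.5469, -0.0192, 0.057]
orientation: [0.997, -0.074, -0.0, -0.0]
force: [-0.8, 1.1, -0.3]
opening: 0.0099
grasp_force: 0.0
```

```bash
python3 st.py
```

```text
[ 0.5464 -0.0191  0.0569] [-0.5 -0.   0.6] 11.47
310 start [245, 257, 261, 263, 260, 264, 259, 257, 258, 257, 259, 259, 264, 264, 287, 283, 286, 289, 295, 287, 287, 285, 288, 255, 155, 145, 180, 291, 228, 160] 
   now [108, 106, 107, 106, 109, 116, 109, 113, 114, 119, 126, 126, 130, 136, 175, 196, 216, 240, 259, 271, 273, 281, 278, 270, 256, 233, 215, 329, 257, 175]
312 start [264, 260, 257, 261, 262, 261, 256, 256, 259, 258, 254, 254, 258, 245, 286, 285, 286, 290, 294, 287, 287, 286, 291, 266, 160, 145, 174, 285, 259, 161] 
   now [190, 195, 197, 200, 215, 222, 216, 222, 208, 218, 222, 207, 211, 207, 189, 159, 124, 103, 109, 120, 123, 134, 145, 152, 156, 179, 207, 327, 294, 179]
316 start [255, 253, 256, 255, 256, 258, 258, 258, 258, 260, 261, 258, 263, 260, 276, 286, 285, 289, 292, 291, 284, 287, 288, 266, 158, 156, 129, 261, 268, 161] 
   now [121, 112, 124, 124, 122, 129, 127, 133, 135, 139, 144, 147, 158, 160, 156, 140, 130, 115, 107, 100, 93, 99, 97, 93, 97, 96, 101, 117, 122, 99]
```

The pipe's front edge jumped to row ~264, at the stop, and the pad force fell to zero, so it has dropped in. I'll retreat backward and up, then verify.

Call:
send_rows --steps '[{"x": 1, "y": 0, "z": -0.2, "wx": 0, "wy": 0, "wz": 0, "grip": 1}, {"x": 1, "y": 0, "z": -0.5, "wx": 0, "wy": 0, "wz": 0, "grip": 1}, {"x": 0.5, "y": 0, "z": -2, "wx": 0, "wy": 0, "wz": 0, "grip": 1}, {"x": 0, "y": 0, "z": -3, "wx": 0, "wy": 0, "wz": 0, "grip": 1}, {"x": 0, "y": 0, "z": -3, "wx": 0, "wy": 0, "wz": 0, "grip": 1}, {"x": 0, "y": 0, "z": -3, "wx": 0, "wy": 0, "wz": 0, "grip": 1}, {"x": 0, "y": 0, "z": -3, "wx": 0, "wy": 0, "wz": 0, "grip": 1}, {"x": 0, "y": 3, "z": 0, "wx": 0, "wy": 0, "wz": 0, "grip": 1}, {"x": 0, "y": 3, "z": 0, "wx": 0, "wy": 0, "wz": 0, "grip": 1}, {"x": 0, "y": 3, "z": 0, "wx": 0, "wy": 0, "wz": 0, "grip": 1}, {"x": 0, "y": 3, "z": 0, "wx": 0, "wy": 0, "wz": 0, "grip": 1}, {"x": 0, "y": 3, "z": 0, "wx": 0, "wy": 0, "wz": 0, "grip": 1}]'

```text
t: 12.47
position: [0.5492, -0.1725, 0.2041]
orientation: [0.997, -0.074, -0.0, -0.0]
force: [0.1, 0.4, 0.0]
opening: 0.0102
grasp_force: 0.0
```

Call:
send_rows --steps '[{"x": 0, "y": 3, "z": 0, "wx": 0, "wy": 0, "wz": 0, "grip": 1}, {"x": 0, "y": 3, "z": 0, "wx": 0, "wy": 0, "wz": 0, "grip": 1}, {"x": 0, "y": 3, "z": 0, "wx": 0, "wy": 0, "wz": 0, "grip": 1}, {"x": 0, "y": 3, "z": 0, "wx": 0, "wy": 0, "wz": 0, "grip": 1}, {"x": 0, "y": 0, "z": 0, "wx": 0, "wy": 0, "wz": 0, "grip": 1}, {"x": 0, "y": 0, "z": 0, "wx": 0, "wy": 0, "wz": 0, "grip": 1}]'

```text
t: 12.97
position: [0.5306, -0.2927, 0.2037]
orientation: [0.997, -0.077, -0.0, 0.0]
force: [-0.1, 1.2, 0.2]
opening: 0.0099
grasp_force: 0.0
```

```bash
python3 - <<'E'
from rig import *;from h import *
import cv2
c=capture("top");b=capture("scene");print(read_state()["t"])
cv2.imwrite("pics/w7.png",((np.hstack([cv2.resize(c["pixels"][90:330,190:390],(400,480)),cv2.resize(b["pixels"][140:350,160:335],(400,480))])/255.)**.6*255).astype(np.uint8))
E
```

```text
13.0667
```

View pics/w7.png

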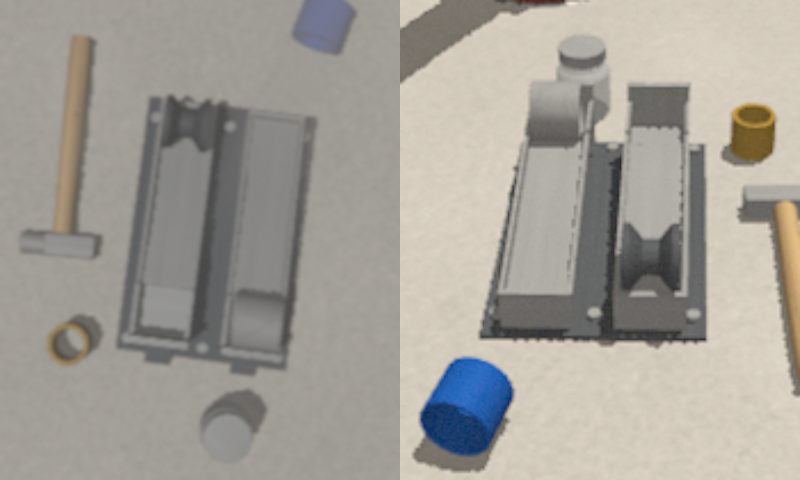

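The pipe sits in the pocket against the stop (crop (258,320) in the top view, (555,110) in the scene view). The pulley, hammer, coupling, jar and blue tube are where they were, and the arm is clear.

```bash
python3 -c "
from rig import env
print(env.job_done())"
```

```text
the job is handed in; nothing more can be done
None
```

The plain pipe was pushed over the crest and lies in its pocket against the end stop, nothing else looked moved in the last picture, and the job was handed in at about 13 s; a first pass skimmed over the pipe because the fingertips stood about 30 mm above the reported TCP.

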